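# Snug up a camera head's slim locking ring and cap the lens

### The job

On the camera head standing in the bench fixture, turn the slim knurled locking ring clockwise (seen from above): it runs free at first, then bites; snug it about 5 degrees past the bite and no further, with the fingers touching only that ring, never the fixed collar below it or the fixed bezel above it. Then pick up the black protective cap by its knob and set it fully home over the bezel. Leave the lamp pod, the screwdriver and the blue bin where they are.

Things in the scene. Friction and masses are not known exactly. Their poses are not given: they have to be found in the camera images.
- ring_mid (a point): centre of the slim knurled steel locking ring (56 mm diameter, 10 mm high), on the head's upright axis. Grip it across its diameter from above, any yaw, fingertips 2 to 4 mm below this point. From where it stands it runs free clockwise (from above) for a hidden 0.4 to 1.1 rad against 0.10 N m of friction, then bites. The head and its fixture do not move.
- bite (a joint): rad the ring has been wedged past its bite: 0 while it runs free, grows only as it is turned clockwise beyond the bite, and stays where left (turning back does not undo it). Turning takes 0.10 N m before the bite and 0.50 N m at it, rising by 2.6 N m per rad; held still after a small step it reads about 0.2 N m less. Wanted about 0.085; under 0.04 is loose, over 0.14 overtight.
- lens_top (a point): centre of the flat top face of the bezel (48 mm diameter), 30 mm above ring_mid, z up: the cap's seat
- bezel: the fixed aluminium bezel above the ring: 48 mm diameter, from 6 to 30 mm above ring_mid. Its origin lies on the head's axis, 120 mm below lens_top, at the underside of the fixture
- collar: the fixed aluminium collar below the ring: 72 mm diameter, its top 6 mm below ring_mid, so fingertips lower than that hit it. Its origin is the same point as the bezel's
- cap: black plastic cap, about 60 g, standing skirt down on the board: cup of 62 mm outer, 54 mm inner diameter, 18 mm high, roof 4 mm thick (inside 14 mm deep); on the roof a round knob of 22 mm diameter, 28 mm high (its top 46 mm above the origin). Origin: centre of the skirt's rim plane, z up. Home over the bezel, its origin is 14 mm below lens_top.
- lamp: bystander: aluminium lamp pod, 60 mm diameter, 66 mm high, standing on the board; origin at the centre of its underside
- driver: bystander: screwdriver 170 mm long, lying on the board along its own x
- bin: bystander: open blue parts bin 90 x 130 x 50 mm on the board; origin at the centre of its underside
Things that resemble listed ones, but are neither listed nor needed, are in the scene too. What is shaped like the cap but green or purple is not meant.

How it is judged:
On the way, in this order (a step that is already met when the one before it is completed fails the run):
1. the locking ring is snug: 0.04 to 0.14 rad past its bite (value of joint bite between 0.04 and 0.14 rad), for 0.2 s.
2. the cap is home over the bezel (horizontal distance between cap and lens_top below 0.005 m and z of cap in the frame of lens_top between -0.017 and -0.011 m and angle between cap's own z axis and vertical below 0.08 rad), for 0.2 s.
At the end, for the whole second after the job is handed in: the ring is 0.04 to 0.14 rad past its bite; the cap sits over the bezel, its origin within 5 mm of the axis and 11 to 17 mm below the bezel's top, upright within 0.08 rad and at rest (all of step 1 and all of step 2 and linear speed of cap below 0.02 m/s); the robot touches nothing.
It fails at once if the ring is overtightened (more than 0.14 rad past the bite) (value of joint bite above 0.14 rad).
It fails at once if the robot presses on the fixed collar below the ring (over 2 N) (contact force between any of the fingers, the arm and collar above 2 N).
It fails at once if the robot presses on the fixed bezel above the ring (over 2 N) (contact force between any of the fingers, the arm and bezel above 2 N).
It fails at once if the lamp pod, screwdriver or blue bin is moved by more than 20 mm (distance of any of lamp, driver, bin from where it was at the start of the episode above 0.02 m).
It also fails if it takes over 64 s, if anything falls off the work surface, if the arm or the gripper's body presses on something with over 40 N, if the wrist force passes 120 N, or if a joint passes its speed limit or range.

### The arm

A 7-joint arm with a two-finger parallel gripper is mounted at the origin on the work surface. World frame = base frame: x ahead of the robot, y to its left, z up, the work surface at z = 0. Lengths are in m, angles in rad, forces in N, time in s.
With the tool pointing down it reaches from about 0.4 to 0.85 m from the base axis. Payload 4.5 kg.
Tool frame: the origin (TCP) lies midway between the tips of the shut fingers; the grasp point (between the pads) lies 19 mm behind it; z points along the fingers, y is the line along which they close (so a half turn about z gives the same grasp; the last joint's range is limited). The gripper opens to 88 mm and grips with 3 to 60 N. Pads are 18 mm wide; open, the fingers measure 123 mm over their backs; the gripper's body (75 mm by 187 mm) begins 45 mm behind the grasp point.
Start: joints at [1.163, 0.689, -0.195, 1.565, 0.157, 0.902, -0.215], TCP at [0.267, -0.565, 0.239] pointing down, gripper open.
Joint ranges: [-3.01, 3.01], [-0.46, 2.08], [-1.47, 1.51], [0.13, 2.56], [-1, 4.14], [0.04, 2.09], [-2.66, 2.66]. Speed limits (rad/s): [2.57, 2.57, 3.14, 3.14, 3.14, 3.14, 3.14].

### API

Orientations are given as a unit quaternion [x, y, z, w].
In Python, from plant import telemetry, snapshot, workorder gives the robot as it stands. The module is installed in compiled form; this text tells all that it offers.
- The arm moves only by the tool servo_tool, never from a script. Its argument "motion" is a list that holds one entry, the list of rows, each a list of 6 numbers: the shift along the tool's x, y, z as a fraction of full scale, then the turn, a rotation vector about the tool's x, y, z as a fraction of full scale. In form: [[[tx, ty, tz, rx, ry, rz], ...]]. A call has 1 to 12 rows; each row shifts and turns the commanded pose from where the row before left it, along the tool's axes as they then stand; what a row does not reach is not made up. Full scale, the value 1, is 0.06 m for a shift and pi/4 rad for a turn. A row lasts 1/8 s, in which the tool goes at most 62.5 mm and 10.7 degrees, less where a joint would pass 70% of its speed; a pose out of reach is approached as far as the arm can. A call with a number of a shift or a turn outside -1 to 1 is refused whole. A call with a gripper value outside its range is refused whole. "jaw" is the gripper command: -1 is shut, 1 is fully open, values between are in proportion, set as the call begins (left out, the last holds). The fingers move at their own pace and stop on an object; the grip force is fixed at half the most. Time passes only in rows, so rows that do not move let the fingers close. It gives the time, the measured TCP pose, the force, the opening and the grip force at its end, in the units of the state.
- telemetry.observe(): the state, without advancing time (a new reading comes with each control period).
- snapshot(name): name is "scene" or "top" or "wrist"; returns a dict with "pixels" (400x640x3 uint8, red, green, blue), "intrinsics" (3x3 intrinsics, pixels), "R" (3x3) and "t" (3): a world point X has camera coordinates R X + t. Camera axes: x right, y down, z forward; pixel columns grow to the right and rows downward; lengths in m; the calibration is good to about 2 mm. A picture is of the moment at which its call begins. There is no depth.
- workorder.close_job(): hands the job in; it is judged then, once.
The state is a dict: "t": time; "joint_positions": joint angles; "dq": joint speeds; "joint_efforts": joint torques, N m; "ee_pos": TCP position; "tcp_rot": TCP orientation; "contact_force": force on the tool from outside, world axes, zero at the start; "ft_torque": the same for the moment, N m; "opening": finger opening in m; "grasp_force": force on a finger pad.
Only numpy, scipy, OpenCV 4.12 (cv2) and the standard library are available. Lean on these libraries where they do the work, as an engineer would, in place of code of your own. Each camera call takes 0.05 s, during which the arm holds its last target. There are 200 camera calls.

## Working session

There is one attempt and no reset: what is moved stays moved. The work goes in short steps, Python scripts to look and compute and a tool call to move; the robot and the scene stay as the last step left them, time stands still between calls to the robot, and variables do not carry over. Pictures are saved under pics/ and viewed, at most 10 in all, crops included, and the job is handed in when it is done.

Besides the shell and the picture viewer there is one more tool, called after "Request:" by a JSON object that holds its "api" and its "payload". servo_tool: Moves the arm, as the interface text tells. Shift numbers are shares of 0.06 m and turn numbers shares of pi/4 rad, none past 1 either way. Its arguments: {"type":"object","properties":{"motion":{"type":"array"},"jaw":{"type":"number"}},"required":["motion"]}

```bash
mkdir -p pics; cat > h.py <<'E'
import numpy as np, cv2
from plant import telemetry, snapshot, workorder
from scipy.spatial.transform import Rotation as Ro
def snap(name,f=None):
    s=snapshot(name)
    if f: cv2.imwrite('pics/'+f,s['pixels'][:,:,::-1])
    np.savez(''+name+'.npz',**{k:np.array(v) for k,v in s.items()})
    return s
def ray(s,u,v):
    K,R,t=[np.array(s[k]) for k in('intrinsics','R','t')]
    d=R.T@np.linalg.solve(K,[u,v,1]); return -R.T@t,d
def onz(s,u,v,z):
    c,d=ray(s,u,v); return c+d*(z-c[2])/d[2]
def proj(s,X):
    p=np.array(s['intrinsics'])@(np.array(s['R'])@np.array(X)+np.array(s['t'])); return p[:2]/p[2]
def tri(obs):
    A=np.zeros((3,3));b=np.zeros(3)
    for s,u,v in obs:
        c,d=ray(s,u,v);d/=np.linalg.norm(d);P=np.eye(3)-np.outer(d,d);A+=P;b+=P@c
    return np.linalg.solve(A,b)
def st():
    o=telemetry.observe(); print({k:np.round(o[k],4).tolist() for k in('t','ee_pos','tcp_rot','contact_force','ft_torque','opening','grasp_force','joint_positions')}); return o
E
python3 - <<'E'
from h import *
st()
for n in('scene','top'):
    s=snap(n,n+'0.png'); print(n,np.round(s['intrinsics'],1).tolist(),np.round(-np.array(s['R']).T@s['t'],3),np.round(s['R'],2).tolist())
E
```

```text
{'t': 0.0, 'ee_pos': [0.2669, -0.5644, 0.2379], 'tcp_rot': [0.9757, 0.2192, -0.0003, -0.0009], 'contact_force': [-0.1681, 0.724, 0.6857], 'ft_torque': [-0.0026, -0.0021, 0.0537], 'opening': 0.088, 'grasp_force': 0.0, 'joint_positions': [1.1628, 0.69, -0.1945, 1.5663, 0.1573, 0.9025, -0.2151]}
scene [[383.7, 0.0, 323.1], [0.0, 383.7, 199.5], [0.0, 0.0, 1.0]] [ 0.969 -0.419  0.592] [[0.63, 0.78, -0.01], [0.46, -0.38, -0.8], [-0.63, 0.5, -0.59]]
top [[514.1, 0.0, 316.4], [0.0, 514.1, 198.0], [0.0, 0.0, 1.0]] [ 0.17  -0.006  1.432] [[-0.14, -0.99, -0.0], [-0.97, 0.14, -0.22], [0.22, -0.03, -0.98]]
```

View pics/scene0.png

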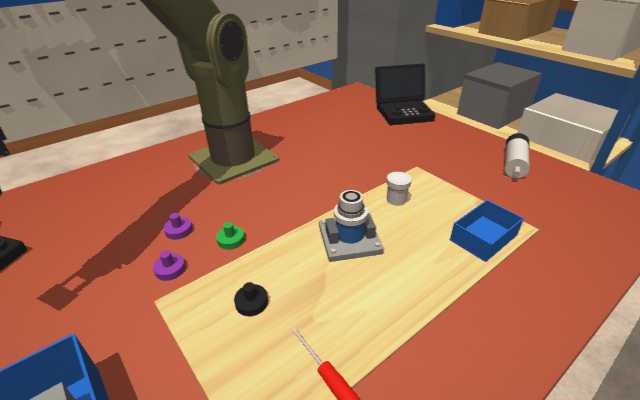

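View pics/top0.png

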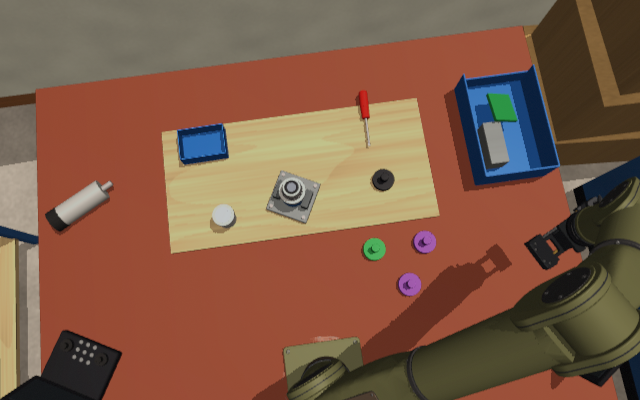

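The scene view shows the head at about (351,210) and the black cap at (251,297). In the top view they are at (291,187) and (383,180). I'll enlarge these areas to get finer pixel positions.

```bash
python3 - <<'E'
from h import *
a=cv2.imread('pics/scene0.png');b=cv2.imread('pics/top0.png')
def c(i,u,v,w=50,h=37,k=8): return cv2.resize(i[v-h:v+h,u-w:u+w],(400,296),interpolation=cv2.INTER_CUBIC)
# each tile 4x
o=np.vstack([np.hstack([c(a,351,213),c(b,291,188)]),np.hstack([c(a,251,297),c(b,383,180)])])
cv2.imwrite('pics/crop1.png',o)
E
```

```text
(no output)
```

View pics/crop1.png

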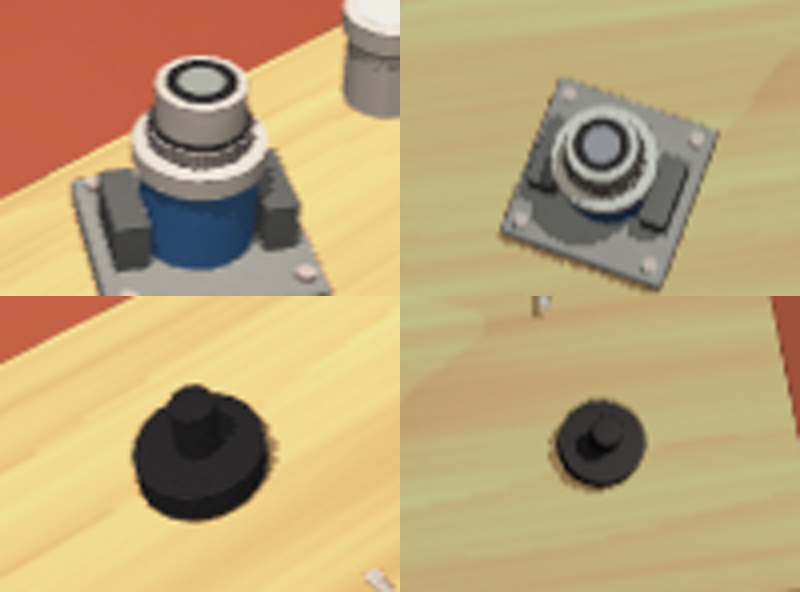

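```bash
python3 - <<'E'
from h import *
S=np.load('scene.npz');T=np.load('top.npz')
L=tri([(S,351.1,195.7),(T,291.1,186.9)]);print('lens',L,proj(S,L),proj(T,L), onz(S,351.1,195.7,.14),onz(T,291.1,186.9,.14))
C=tri([(S,248.6,286.1),(T,384.4,177)]);print('knob',C,proj(S,C),proj(T,C))
# scales: bezel width in scene
for nm,s,c in(('S',S,L),('T',T,L)):
    print(nm,'px per m',s['intrinsics'][0,0]/((s['R']@c+s['t'])[2]))
def circ(s,c,r,z): 
    a=np.linspace(0,6.28,200);P=[proj(s,[c[0]+r*np.cos(x),c[1]+r*np.sin(x),z]) for x in a];P=np.array(P);return P.min(0),P.max(0)
def cr(p,u,v,ox,oy): return np.round(((p-[u-50,v-37])+.5)*4-.5+[ox,oy])
for z,r in((L[2],.024),(L[2]-.03,.028),(L[2]-.036,.036)):
    print([cr(x,351,213,0,0) for x in circ(S,L,r,z)],[cr(x,291,188,400,0) for x in circ(T,L,r,z)])
for z,r in((C[2],.011),(C[2]-.028,.031),(C[2]-.046,.031)):
    print([cr(x,251,297,0,296) for x in circ(S,C,r,z)],[cr(x,383,180,400,296) for x in circ(T,C,r,z)])
E
```

```text
lens [0.50434528 0.02089595 0.12824978] [350.3973976  195.81909598] [290.61456083 186.6227537 ] [0.51672055 0.0110841  0.14      ] [0.50042077 0.01950211 0.14      ]
knob [ 0.5152574  -0.23758789  0.0513997 ] [247.66977855 286.2493711 ] [383.81610059 176.83845537]
S px per m 486.83898990837645
T px per m 382.3975812137859
[array([152.,  54.]), array([246., 109.])] [array([563., 109.]), array([637., 180.])]
[array([144.,  95.]), array([251., 161.])] [array([560., 114.]), array([644., 196.])]
[array([129.,  95.]), array([266., 180.])] [array([549., 105.]), array([656., 209.])]
[array([164., 384.]), array([213., 422.])] [array([589., 418.]), array([621., 448.])]
[array([128., 391.]), array([263., 498.])] [array([556., 401.]), array([644., 486.])]
[array([134., 416.]), array([267., 523.])] [array([554., 408.]), array([640., 492.])]
```

Request:
{"api": "servo_tool", "payload": {"motion": [[[0.68,-0.52,0,0,0,0],[0.68,-0.52,0,0,0,0],[0.68,-0.52,0,0,0,0],[0.68,-0.52,0,0,0,0],[0.68,-0.52,0,0,0,0],[0.68,-0.52,0,0,0,0],[0.68,-0.52,0,0,0,0],[0.68,-0.52,0,0,0,0],[0.68,-0.52,0,0,0,0],[0.68,-0.52,0,0,0,0],[0,0,0,0,0,0],[0,0,0,0,0,0]]], "jaw": -1}}

```text
t: 1.6
ee_pos: [0.502, -0.1091, 0.2384]
tcp_rot: [0.976, 0.219, -0.001, 0.0]
contact_force: [-0.6, -0.3, 0.5]
opening: 0.0005
grasp_force: 0.0
```

```bash
python3 - <<'E'
from h import *
o=st(); s=snap('wrist','w1.png'); print(np.round(-np.array(s['R']).T@s['t']-o['ee_pos'],3),np.round(s['R'],2).tolist(),np.round(proj(s,[.504,.021,.128])),np.round(proj(s,[.515,-.238,.051])))
E
```

```text
{'t': 1.6, 'ee_pos': [0.502, -0.1091, 0.2384], 'tcp_rot': [0.9757, 0.219, -0.0007, 0.0002], 'contact_force': [-0.606, -0.3373, 0.5189], 'ft_torque': [-0.0289, -0.0033, 0.0118], 'opening': 0.0005, 'grasp_force': 0.0, 'joint_positions': [0.2146, 0.5446, -0.1426, 1.8985, 0.1149, 0.7074, -1.1243]}
[0.066 0.031 0.145] [[0.43, -0.9, -0.0], [-0.87, -0.41, 0.29], [-0.26, -0.12, -0.96]] [180. 132.] [411. 212.]
```

View pics/w1.png

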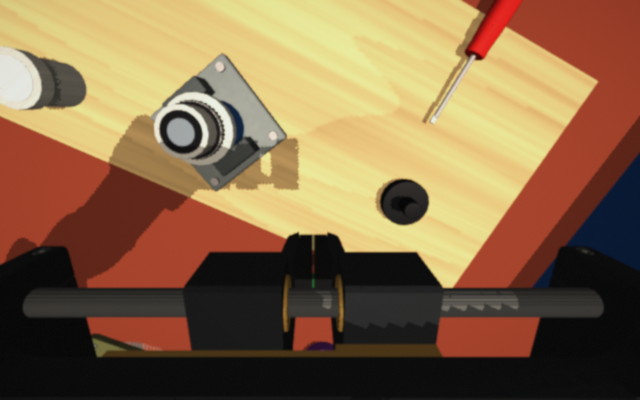

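The wrist view shows the bezel top at about (181,132) and the knob at about (405,208), close to where my estimates project. Next I'll touch the bare board with shut fingers to get its height exactly.

Request:
{"api": "servo_tool", "payload": {"motion": [[[0,0,0.9,0,0,0],[0,0,0.9,0,0,0],[0,0,0.9,0,0,0],[0,0,0.6,0,0,0],[0,0,0.3,0,0,0],[0,0,0,0,0,0]]]}}

```text
t: 2.4
ee_pos: [0.502, -0.1095, 0.0222]
tcp_rot: [0.976, 0.218, -0.001, 0.0]
contact_force: [-0.8, 0.7, 0.6]
opening: 0.0003
grasp_force: 0.0
```

Request:
{"api": "servo_tool", "payload": {"motion": [[[0,0,0.05,0,0,0],[0,0,0.05,0,0,0],[0,0,0.05,0,0,0]]]}}

```text
t: 2.78
ee_pos: [0.5032, -0.1086, 0.0143]
tcp_rot: [0.976, 0.219, 0.001, 0.0]
contact_force: [-0.1, 0.3, -0.2]
opening: 0.0005
grasp_force: 0.0
```

Request:
{"api": "servo_tool", "payload": {"motion": [[[0,0,0.03,0,0,0],[0,0,0.03,0,0,0]]]}}

```text
t: 3.02
ee_pos: [0.5028, -0.1085, 0.0101]
tcp_rot: [0.976, 0.219, 0.0, 0.0]
contact_force: [0.1, 0.1, 1.0]
opening: 0.0008
grasp_force: 0.0
```

Request:
{"api": "servo_tool", "payload": {"motion": [[[0,0,0.03,0,0,0],[0,0,0.03,0,0,0]]]}}

```text
t: 3.28
ee_pos: [0.5027, -0.1085, 0.0093]
tcp_rot: [0.976, 0.219, 0.001, 0.0]
contact_force: [-5.5, 2.9, 47.2]
opening: 0.0003
grasp_force: 23.7
```

Request:
{"api": "servo_tool", "payload": {"motion": [[[0,0,0.02,0,0,0],[0,0,0,0,0,0]]]}}

```text
t: 3.52
ee_pos: [0.5027, -0.1085, 0.0093]
tcp_rot: [0.976, 0.219, 0.001, 0.001]
contact_force: [-6.2, 1.9, 43.8]
opening: 0.0003
grasp_force: 21.7
```

Request:
{"api": "servo_tool", "payload": {"motion": [[[0,0,0.02,0,0,0],[0,0,0,0,0,0]]]}}

```text
t: 3.78
ee_pos: [0.5027, -0.1085, 0.0093]
tcp_rot: [0.976, 0.219, 0.001, 0.001]
contact_force: [-7.6, 2.7, 56.3]
opening: 0.0003
grasp_force: 27.9
```

Request:
{"api": "servo_tool", "payload": {"motion": [[[0,0,0.02,0,0,0],[0,0,0,0,0,0]]]}}

```text
t: 4.03
ee_pos: [0.5027, -0.1085, 0.0092]
tcp_rot: [0.976, 0.219, 0.001, 0.001]
contact_force: [-8.7, 3.4, 68.4]
opening: 0.0004
grasp_force: 34.0
```

Request:
{"api": "servo_tool", "payload": {"motion": [[[0,0,-0.3,0,0,0],[0,0,-0.9,0,0,0],[0,0,-0.9,0,0,0],[0,0,-0.9,0,0,0],[0,0,-0.8,0,0,0],[0.316,-0.647,0,0,0,0],[0.316,-0.647,0,0,0,0],[0.316,-0.647,0,0,0,0],[0,0,0,0,0,0],[0,0,0,0,0,0]]], "jaw": 1}}

```text
t: 5.28
ee_pos: [0.504, 0.0203, 0.2307]
tcp_rot: [0.976, 0.219, -0.0, 0.0]
contact_force: [-0.7, -0.7, 0.5]
opening: 0.088
grasp_force: 0.0
```

```bash
python3 - <<'E'
from h import *
o=st(); s=snap('wrist','w2.png'); p=proj(s,[.504,.021,.1293]);print(p)
i=cv2.imread('pics/w2.png'); u,v=int(p[0]),int(p[1]); u0=max(0,u-100);v0=max(0,v-75);print(u0,v0)
cv2.imwrite('pics/w2c.png',cv2.resize(i[v0:v0+150,u0:u0+200],(800,600),interpolation=cv2.INTER_CUBIC))
S=np.load('scene.npz');T=np.load('top.npz')
print(onz(S,351.1,195.7,.1293),onz(T,291.1,186.9,.1293),onz(S,248.6,286.1,.0553),onz(T,384.4,177,.0553))
E
```

```text
{'t': 5.275, 'ee_pos': [0.504, 0.0203, 0.2307], 'tcp_rot': [0.9758, 0.2189, -0.0004, 0.0004], 'contact_force': [-0.7197, -0.6759, 0.5309], 'ft_torque': [-0.0497, 0.0426, 0.0556], 'opening': 0.088, 'grasp_force': 0.0, 'joint_positions': [-0.0452, 0.5443, -0.1356, 1.9342, 0.1142, 0.6712, -1.3805]}
[311.84801191 197.40583158]
211 122
[0.50601208 0.02128174 0.1293    ] [0.50315645 0.0197146  0.1293    ] [ 0.51929889 -0.23742482  0.0553    ] [ 0.5135969  -0.23845661  0.0553    ]
```

View pics/w2c.png

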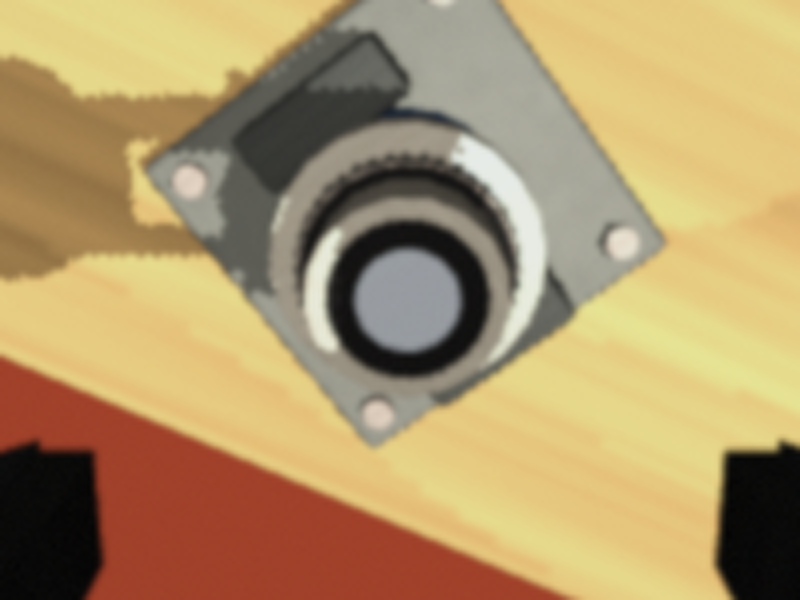

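The bezel top is at crop (409,299), which is wrist pixel (312.9,196.4). It sits midway between the fingers, whose inner edges are at crop x 100 and 720.

```bash
python3 - <<'E'
from h import *
W=np.load('wrist.npz'); S=np.load('scene.npz');T=np.load('top.npz')
print(onz(W,312.9,196.4,.1293), proj(W,[.504,.0203,.2307]))
o=telemetry.observe();R=Ro.from_quat(o['tcp_rot']).as_matrix();print(np.round(R,3).tolist())
w=onz(W,312.9,196.4,.1293); 
print(R.T@(w-o['ee_pos']))
E
```

```text
[0.50526779 0.02054331 0.1293    ] [312.48852301 248.6652067 ]
[[0.905, 0.426, -0.001], [0.426, -0.905, -0.001], [-0.001, 0.001, -1.0]]
[ 0.00160035 -0.00040239  0.10143968]
```

Request:
{"api": "servo_tool", "payload": {"motion": [[[0.013,0.003,0.5,0,0,0],[0,0,0.8,0,0,0],[0,0,0.5,0,0,0],[0,0,0.25,0,0,0],[0,0,0,0,0,0],[0,0,0,0,0,0]]]}}

```text
t: 6.08
ee_pos: [0.5059, 0.021, 0.1089]
tcp_rot: [0.976, 0.219, 0.001, 0.0]
contact_force: [0.1, 0.3, -0.2]
opening: 0.088
grasp_force: 0.0
```

```bash
python3 -c "
from h import *
st()"
```

```text
{'t': 6.075, 'ee_pos': [0.5059, 0.021, 0.1089], 'tcp_rot': [0.9758, 0.2188, 0.001, 0.0002], 'contact_force': [0.0853, 0.2922, -0.1577], 'ft_torque': [0.0598, 0.0181, 0.0426], 'opening': 0.088, 'grasp_force': 0.0, 'joint_positions': [-0.0802, 0.7505, -0.0855, 2.0352, 0.1667, 0.3603, -1.4287]}
```

Request:
{"api": "servo_tool", "payload": {"motion": [[[-0.015,0,0.1,0,0,0],[0,0,0.07,0,0,0],[0,0,0.04,0,0,0],[0,0,0,0,0,0]]]}}

```text
t: 6.58
ee_pos: [0.5042, 0.0209, 0.0951]
tcp_rot: [0.976, 0.219, -0.0, 0.0]
contact_force: [-0.3, 0.7, 0.3]
opening: 0.0881
grasp_force: 0.0
```

Request:
{"api": "servo_tool", "payload": {"motion": [[[0.008,0,-0.02,0,0,0],[0,0,0,0,0,0],[0,0,0,0,0,0]]]}}

```text
t: 6.95
ee_pos: [0.5048, 0.0211, 0.0966]
tcp_rot: [0.976, 0.219, 0.0, 0.0]
contact_force: [0.3, -0.6, -0.0]
opening: 0.0879
grasp_force: 0.0
```

Request:
{"api": "servo_tool", "payload": {"motion": [[[0,0,0,0,0,0],[0,0,0,0,0,0],[0,0,0,0,0,0],[0,0,0,0,0,0],[0,0,0,0,0,0],[0,0,0,0,0,0]]], "jaw": -1}}

```text
t: 7.7
ee_pos: [0.5048, 0.0209, 0.0965]
tcp_rot: [0.976, 0.219, 0.0, 0.0]
contact_force: [0.8, -1.1, -0.6]
opening: 0.055
grasp_force: 30.0
```

```bash
python3 -c "
from h import *
st()"
```

```text
{'t': 7.7, 'ee_pos': [0.5048, 0.0209, 0.0965], 'tcp_rot': [0.9757, 0.219, 0.0, 0.0002], 'contact_force': [0.8082, -1.0941, -0.6315], 'ft_torque': [-0.2154, -0.0753, 0.0087], 'opening': 0.055, 'grasp_force': 30.0001, 'joint_positions': [-0.0846, 0.7733, -0.0789, 2.0428, 0.1708, 0.3314, -1.432]}
```

Request:
{"api": "servo_tool", "payload": {"motion": [[[0,0,0,0,0,0.1],[0,0,0,0,0,0.1],[0,0,0,0,0,0.1],[0,0,0,0,0,0.1]]]}}

```text
t: 8.2
ee_pos: [0.5048, 0.021, 0.0965]
tcp_rot: [0.998, 0.063, 0.0, 0.0]
contact_force: [-0.0, -2.0, -0.1]
opening: 0.0549
grasp_force: 30.0
```

```bash
cat >> h.py <<'E'
def tq():
    f=[];
    o=telemetry.observe(); R=Ro.from_quat(o['tcp_rot']).as_matrix()
    print('t',o['t'],'yaw',round(float(np.arctan2(R[1,0],R[0,0])),4),'pos',np.round(o['ee_pos'],4),'F',np.round(o['contact_force'],1),'T',np.round(o['ft_torque'],3),'open',round(o['opening'],4),'grip',round(o['grasp_force'],1),'q7',round(o['joint_positions'][6],3),'e7',np.round(o['joint_efforts'][6],2),'tilt',np.round(np.arccos(-R[2,2]),3))
E
python3 -c "
from h import *
tq()"
```

```text
t 8.2 yaw 0.1254 pos [0.5048 0.021  0.0965] F [-0.  -2.  -0.1] T [-0.143 -0.039  0.097] open 0.0549 grip 30.0 q7 -1.612 e7 0.26 tilt 0.0
```

Request:
{"api": "servo_tool", "payload": {"motion": [[[0,0,0,0,0,0.05],[0,0,0,0,0,0.05],[0,0,0,0,0,0.05],[0,0,0,0,0,0.04],[0,0,0,0,0,0]]]}}

```text
t: 8.82
ee_pos: [0.5048, 0.0211, 0.0965]
tcp_rot: [1.0, -0.011, 0.0, 0.0]
contact_force: [0.8, -0.7, 0.4]
opening: 0.055
grasp_force: 30.0
```

```bash
python3 -c "
from h import *
tq();print(np.round(telemetry.observe()['joint_positions'],3))"
```

```text
t 8.825 yaw -0.0224 pos [0.5048 0.0211 0.0965] F [ 0.8 -0.7  0.4] T [-0.161 -0.136 -0.068] open 0.055 grip 30.0 q7 -1.695 e7 0.06 tilt 0.0
[-0.142  0.775  0.014  2.046 -0.031  0.321 -1.695]
```

Request:
{"api": "servo_tool", "payload": {"motion": [[[0,0,0,0,0,0.05],[0,0,0,0,0,0.05]]]}}

```text
t: 9.07
ee_pos: [0.5048, 0.021, 0.0965]
tcp_rot: [0.999, -0.051, 0.0, 0.0]
contact_force: [1.0, -1.2, 0.2]
opening: 0.0549
grasp_force: 30.0
```

```bash
python3 -c "
from h import *
tq()"
```

```text
t 9.075 yaw -0.1027 pos [0.5048 0.021  0.0965] F [ 1.  -1.2  0.2] T [-0.142 -0.108  0.04 ] open 0.0549 grip 30.0 q7 -1.74 e7 0.08 tilt 0.0
```

Request:
{"api": "servo_tool", "payload": {"motion": [[[0,0,0,0,0,0.05],[0,0,0,0,0,0.05]]]}}

```text
t: 9.32
ee_pos: [0.5048, 0.0211, 0.0965]
tcp_rot: [0.996, -0.09, 0.0, 0.0]
contact_force: [-0.1, -0.3, -0.2]
opening: 0.0549
grasp_force: 30.0
```

```bash
python3 -c "
from h import *
tq()"
```

```text
t 9.325 yaw -0.1811 pos [0.5048 0.0211 0.0965] F [-0.1 -0.3 -0.2] T [-0.101 -0.121  0.115] open 0.0549 grip 30.0 q7 -1.785 e7 0.08 tilt 0.0
```

Request:
{"api": "servo_tool", "payload": {"motion": [[[0,0,0,0,0,0.05],[0,0,0,0,0,0.05]]]}}

```text
t: 9.57
ee_pos: [0.5048, 0.0212, 0.0965]
tcp_rot: [0.992, -0.129, 0.0, 0.0]
contact_force: [-0.0, -1.3, -0.1]
opening: 0.055
grasp_force: 30.0
```

```bash
python3 -c "
from h import *
tq()"
```

```text
t 9.575 yaw -0.2581 pos [0.5048 0.0212 0.0965] F [-0.  -1.3 -0.1] T [-0.221 -0.165  0.618] open 0.055 grip 30.0 q7 -1.828 e7 -0.42 tilt 0.0
```

Request:
{"api": "servo_tool", "payload": {"motion": [[[0,0,0,0,0,0],[0,0,0,0,0,0]]]}}

```text
t: 9.82
ee_pos: [0.5048, 0.0211, 0.0965]
tcp_rot: [0.992, -0.128, 0.0, 0.0]
contact_force: [-0.1, -1.5, -0.2]
opening: 0.0549
grasp_force: 30.0
```

```bash
python3 -c "
from h import *
tq()
for i in range(4): snapshot('wrist'); tq()"
```

```text
t 9.825 yaw -0.257 pos [0.5048 0.0211 0.0965] F [-0.1 -1.5 -0.2] T [-0.158 -0.135  0.316] open 0.0549 grip 30.0 q7 -1.827 e7 -0.31 tilt 0.0
t 9.875 yaw -0.257 pos [0.5048 0.0211 0.0965] F [ 0.5 -0.9 -0.2] T [-0.122 -0.09   0.335] open 0.0548 grip 30.0 q7 -1.827 e7 -0.32 tilt 0.0
t 9.925 yaw -0.257 pos [0.5048 0.0211 0.0965] F [ 0.3 -1.1  1. ] T [-0.136 -0.131  0.31 ] open 0.0544 grip 30.0 q7 -1.827 e7 -0.32 tilt 0.0
t 9.975 yaw -0.257 pos [0.5047 0.0211 0.0965] F [ 0.7 -1.3  0.3] T [-0.072 -0.149  0.278] open 0.0551 grip 30.0 q7 -1.827 e7 -0.33 tilt 0.0
t 10.025 yaw -0.2571 pos [0.5047 0.0211 0.0965] F [ 0.4  0.  -0.2] T [-0.097 -0.109  0.287] open 0.055 grip 30.0 q7 -1.827 e7 -0.33 tilt 0.0
```

Request:
{"api": "servo_tool", "payload": {"motion": [[[0,0,0,0,0,0.032]]]}}

```text
t: 10.15
ee_pos: [0.5047, 0.0212, 0.0965]
tcp_rot: [0.99, -0.141, 0.0, -0.0]
contact_force: [0.6, -0.5, 0.2]
opening: 0.0545
grasp_force: 30.0
```

```bash
python3 -c "
from h import *
tq()
for i in range(6): snapshot('wrist'); tq()"
```

```text
t 10.15 yaw -0.2825 pos [0.5047 0.0212 0.0965] F [ 0.6 -0.5  0.2] T [-0.123 -0.177  0.604] open 0.0545 grip 30.0 q7 -1.842 e7 -0.47 tilt 0.0
t 10.2 yaw -0.2837 pos [0.5047 0.0211 0.0965] F [ 0.7 -1.2  0.1] T [-0.069 -0.155  0.547] open 0.0549 grip 30.0 q7 -1.842 e7 -0.55 tilt 0.0
t 10.25 yaw -0.2826 pos [0.5048 0.0211 0.0965] F [ 0.9 -0.6 -0.3] T [-0.119 -0.144  0.508] open 0.0548 grip 30.0 q7 -1.842 e7 -0.54 tilt 0.0
t 10.3 yaw -0.2823 pos [0.5047 0.0211 0.0965] F [-0.  -0.5 -0.4] T [-0.079 -0.193  0.455] open 0.055 grip 30.0 q7 -1.841 e7 -0.48 tilt 0.0
t 10.35 yaw -0.2823 pos [0.5048 0.0211 0.0965] F [ 0.2 -1.2  0. ] T [-0.06  -0.155  0.454] open 0.055 grip 30.0 q7 -1.841 e7 -0.46 tilt 0.0
t 10.4 yaw -0.2823 pos [0.5047 0.0211 0.0965] F [ 1.  -0.7 -0.3] T [-0.163 -0.117  0.417] open 0.0552 grip 30.0 q7 -1.841 e7 -0.46 tilt 0.0
t 10.45 yaw -0.2823 pos [0.5048 0.0211 0.0965] F [ 0.6 -0.8  0.5] T [-0.058 -0.202  0.449] open 0.055 grip 30.0 q7 -1.841 e7 -0.46 tilt 0.0
```

Request:
{"api": "servo_tool", "payload": {"motion": [[[0,0,0,0,0,0.023]]]}}

```text
t: 10.58
ee_pos: [0.5047, 0.0211, 0.0965]
tcp_rot: [0.989, -0.15, 0.0, 0.0]
contact_force: [0.6, -1.3, -0.2]
opening: 0.0551
grasp_force: 30.0
```

```bash
python3 -c "
from h import *
tq()
for i in range(6): snapshot('wrist'); tq()"
```

```text
t 10.575 yaw -0.3006 pos [0.5047 0.0211 0.0965] F [ 0.6 -1.3 -0.2] T [-0.087 -0.204  0.677] open 0.0551 grip 30.0 q7 -1.852 e7 -0.56 tilt 0.0
t 10.625 yaw -0.3014 pos [0.5048 0.0211 0.0965] F [ 1.2 -1.  -0.6] T [-0.101 -0.188  0.618] open 0.0547 grip 30.0 q7 -1.852 e7 -0.61 tilt 0.0
t 10.675 yaw -0.3006 pos [0.5048 0.0212 0.0965] F [ 1.  -0.3  0.7] T [-0.035 -0.189  0.562] open 0.0546 grip 30.0 q7 -1.852 e7 -0.6 tilt 0.0
t 10.725 yaw -0.3004 pos [0.5048 0.0212 0.0965] F [ 1.3  0.3 -0.4] T [-0.057 -0.169  0.532] open 0.0549 grip 30.0 q7 -1.852 e7 -0.55 tilt 0.0
t 10.775 yaw -0.3004 pos [0.5048 0.0212 0.0965] F [ 1.1 -0.5  0.5] T [-0.037 -0.199  0.543] open 0.0552 grip 30.0 q7 -1.852 e7 -0.54 tilt 0.0
t 10.825 yaw -0.3003 pos [0.5047 0.0212 0.0965] F [ 0.4 -0.7 -0.3] T [-0.085 -0.181  0.505] open 0.0549 grip 30.0 q7 -1.852 e7 -0.54 tilt 0.0
t 10.875 yaw -0.3004 pos [0.5047 0.0211 0.0965] F [ 1.4 -0.9  0.3] T [-0.075 -0.125  0.522] open 0.055 grip 30.0 q7 -1.852 e7 -0.54 tilt 0.0
```

Held torque reads about 0.525 N m, which means about 0.72 N m turning and roughly 0.085 rad past the bite. I'll release and lift.

Request:
{"api": "servo_tool", "payload": {"motion": [[[0,0,0,0,0,0],[0,0,0,0,0,0],[0,0,0,0,0,0],[0,0,0,0,0,0]]], "jaw": 1}}

```text
t: 11.38
ee_pos: [0.5046, 0.0211, 0.0965]
tcp_rot: [0.989, -0.15, -0.0, 0.0]
contact_force: [0.0, -0.6, 0.2]
opening: 0.088
grasp_force: 0.0
```

Request:
{"api": "servo_tool", "payload": {"motion": [[[0,0,-0.2,0,0,0],[0,0,-0.6,0,0,0],[0,0,-0.9,0,0,0],[0,0,-0.6,0,0,0],[0,0,0,0,0,0]]]}}

```text
t: 12.0
ee_pos: [0.5065, 0.0211, 0.2378]
tcp_rot: [0.989, -0.15, 0.003, -0.001]
contact_force: [-0.0, 0.2, -0.8]
opening: 0.0878
grasp_force: 0.0
```

```bash
python3 -c "
from h import *
tq();R=Ro.from_quat(telemetry.observe()['tcp_rot']).as_matrix()
for d in ([.516-.505,-.238-.021+.0,0],): print(R.T@np.array(d))"
```

```text
t 12.0 yaw -0.3007 pos [0.5065 0.0211 0.2378] F [-0.   0.2 -0.8] T [ 0.078  0.084 -0.062] open 0.0878 grip 0.0 q7 -1.881 e7 -0.03 tilt 0.007
[ 8.72205991e-02  2.44119956e-01 -1.19612521e-04]
```

Request:
{"api": "servo_tool", "payload": {"motion": [[[0.24,0.68,0,0,0,0],[0.24,0.68,0,0,0,0],[0.24,0.68,0,0,0,0],[0.24,0.68,0,0,0,0],[0.24,0.68,0,0,0,0],[0.24,0.68,0,0,0,0],[0,0,0,0,0,0],[0,0,0,0,0,0]]]}}

```text
t: 13.0
ee_pos: [0.5143, -0.2372, 0.2337]
tcp_rot: [0.989, -0.149, -0.001, -0.001]
contact_force: [-0.3, 0.2, 1.0]
opening: 0.0883
grasp_force: 0.0
```

```bash
python3 - <<'E'
from h import *
tq(); s=snap('wrist','w3.png'); p=proj(s,[.516,-.238,.0553]);print(p)
i=cv2.imread('pics/w3.png'); u,v=int(p[0]),int(p[1]); u0=max(0,u-100);v0=max(0,v-75);print(u0,v0)
c=cv2.resize(i[v0:v0+150,u0:u0+200],(800,600),interpolation=cv2.INTER_CUBIC)
cv2.imwrite('pics/w3c.png',cv2.convertScaleAbs(c,alpha=2.0,beta=20))
E
```

```text
t 13.0 yaw -0.3 pos [ 0.5143 -0.2372  0.2337] F [-0.3  0.2  1. ] T [0.102 0.042 0.001] open 0.0883 grip 0.0 q7 -1.435 e7 0.0 tilt 0.002
[312.80249855 177.45711922]
212 102
```

View pics/w3c.png

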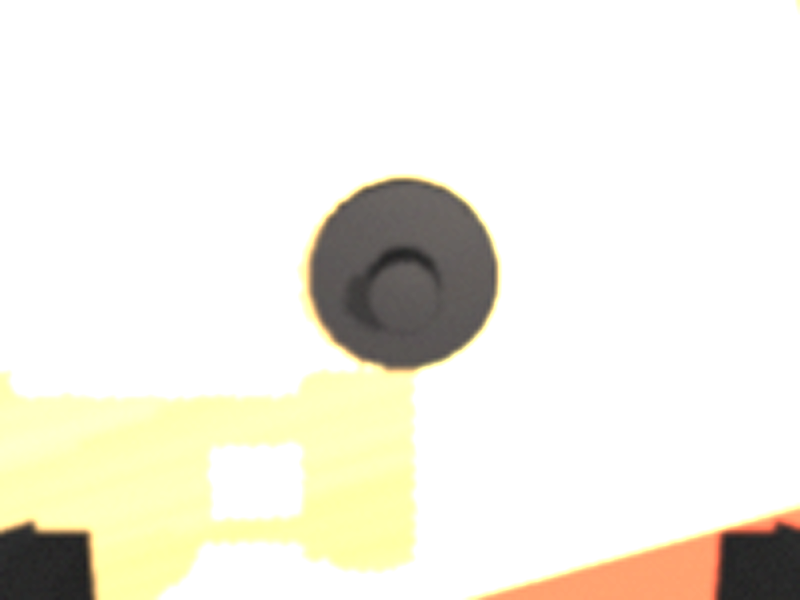

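The knob top is at crop (404,297), wrist pixel (312.6,175.9), centred between the fingers.

```bash
python3 - <<'E'
from h import *
W=np.load('wrist.npz');p=onz(W,312.6,175.9,.0553);print(p)
o=telemetry.observe();R=Ro.from_quat(o['tcp_rot']).as_matrix()
for t in (p,np.array([.516,-.238,.0553])): print(R.T@(t-o['ee_pos']))
E
```

```text
[ 0.5178405 -0.2383213  0.0553   ]
[0.00393529 0.00093673 0.17860949]
[0.00208172 0.0011711  0.1786123 ]
```

Request:
{"api": "servo_tool", "payload": {"motion": [[[0.055,0.018,0.5,0,0,0],[0,0,0.9,0,0,0],[0,0,0.9,0,0,0],[0,0,0.6,0,0,0],[0,0,0.3,0,0,0],[0,0,0,0,0,0],[0,0,0,0,0,0]]]}}

```text
t: 13.92
ee_pos: [0.5187, -0.2405, 0.0439]
tcp_rot: [0.989, -0.149, 0.001, 0.0]
contact_force: [-0.5, -1.1, 1.2]
opening: 0.0884
grasp_force: 0.0
```

```bash
python3 -c "
from h import *
tq()"
```

```text
t 13.925 yaw -0.3 pos [ 0.5187 -0.2405  0.0439] F [-0.5 -1.1  1.2] T [-0.016  0.031  0.067] open 0.0884 grip 0.0 q7 -1.411 e7 -0.0 tilt 0.003
```

Request:
{"api": "servo_tool", "payload": {"motion": [[[-0.035,-0.03,0.1,0,0,0],[0,0,0.1,0,0,0],[0,0,0,0,0,0],[0,0,0,0,0,0]]]}}

```text
t: 14.42
ee_pos: [0.5162, -0.2381, 0.0305]
tcp_rot: [0.989, -0.15, 0.0, 0.0]
contact_force: [1.0, 0.4, 0.3]
opening: 0.0881
grasp_force: 0.0
```

Request:
{"api": "servo_tool", "payload": {"motion": [[[0,0,0,0,0,0],[0,0,0,0,0,0],[0,0,0,0,0,0],[0,0,0,0,0,0],[0,0,0,0,0,0],[0,0,0,0,0,0],[0,0,0,0,0,0],[0,0,0,0,0,0]]], "jaw": -1}}

```text
t: 15.42
ee_pos: [0.5161, -0.238, 0.0305]
tcp_rot: [0.989, -0.15, 0.0, 0.0]
contact_force: [0.8, 0.4, -0.4]
opening: 0.0213
grasp_force: 30.0
```

```bash
python3 -c "
from h import *
tq()"
```

```text
t 15.425 yaw -0.3003 pos [ 0.5161 -0.238   0.0305] F [ 0.8  0.4 -0.4] T [0.107 0.023 0.009] open 0.0213 grip 30.0 q7 -1.412 e7 -0.0 tilt 0.0
```

Request:
{"api": "servo_tool", "payload": {"motion": [[[0,0,-0.2,0,0,0],[0,0,-0.6,0,0,0],[0,0,-0.9,0,0,0],[0,0,-0.8,0,0,0],[0,0,0,0,0,0]]]}}

```text
t: 16.05
ee_pos: [0.5185, -0.2392, 0.1849]
tcp_rot: [0.989, -0.15, 0.004, 0.001]
contact_force: [0.1, 0.1, -1.4]
opening: 0.0208
grasp_force: 30.0
```

Request:
{"api": "servo_tool", "payload": {"motion": [[[-0.243,-0.678,0,0,0,0],[-0.243,-0.678,0,0,0,0],[-0.243,-0.678,0,0,0,0],[-0.243,-0.678,0,0,0,0],[-0.243,-0.678,0,0,0,0],[-0.243,-0.678,0,0,0,0],[0,0,0,0,0,0],[0,0,0,0,0,0]]]}}

```text
t: 17.05
ee_pos: [0.5043, 0.0203, 0.1801]
tcp_rot: [0.989, -0.15, -0.001, 0.001]
contact_force: [-0.7, 0.8, -0.3]
opening: 0.0211
grasp_force: 30.0
```

```bash
python3 - <<'E'
from h import *
tq(); o=telemetry.observe();z=o['ee_pos'][2]
out=[]
for n,w,h in(('scene',50,75),('wrist',50,75)):
    s=snap(n,n+'4.png'); p=proj(s,[.505,.021,z-.03]);u0,v0=int(p[0])-w,int(p[1])-h+(10 if n=='scene' else -15); print(n,u0,v0,p)
    i=cv2.imread('pics/'+n+'4.png'); out.append(cv2.convertScaleAbs(cv2.resize(i[v0:v0+150,u0:u0+100],(400,600),interpolation=cv2.INTER_CUBIC),alpha=1.5,beta=15))
cv2.imwrite('pics/c4.png',np.hstack(out))
E
```

```text
t 17.05 yaw -0.3007 pos [0.5043 0.0203 0.1801] F [-0.7  0.8 -0.3] T [-0.     0.031 -0.048] open 0.0211 grip 30.0 q7 -1.827 e7 -0.0 tilt 0.002
scene 300 122 [350.98250377 187.19816323]
wrist 259 138 [309.66235521 228.21002248]
```

View pics/c4.png

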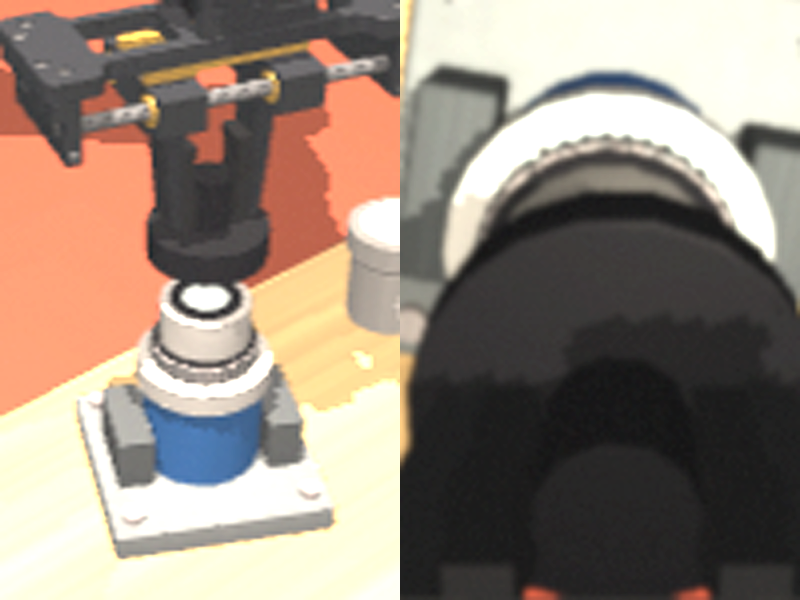

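The scene crop shows the cap's rim spanning x 147–270, above the bezel at x 160–250. The wrist crop shows the knob top at about (618,529). From these I'll work out the cap's offset from the axis.

```bash
python3 - <<'E'
from h import *
W=np.load('wrist.npz');S=np.load('scene.npz');o=telemetry.observe();e=np.array(o['ee_pos'])
print('wrist knob',onz(W,313.3,269.9,e[2]+.0248))
a=np.linspace(0,6.28,400)
def ext(c,r,z):
    P=np.array([proj(S,[c[0]+r*np.cos(x),c[1]+r*np.sin(x),z]) for x in a]);return np.round(np.r_[(P.min(0)-[300,122]+.5)*4-.5,(P.max(0)-[300,122]+.5)*4-.5])
for c in((.5043,.0203),(.5058,.0203),(.5048,.0211)):
  print(c,'capbot',ext(c,.031,e[2]-.0212),'bezel',ext(c,.024,.1293),'collar',ext(c,.036,.0933))
E
```

```text
wrist knob [0.50569225 0.01840906 0.20511985]
(0.5043, 0.0203) capbot [142. 214. 266. 283.] bezel [155. 269. 249. 324.] collar [132. 310. 269. 394.]
(0.5058, 0.0203) capbot [144. 215. 268. 285.] bezel [157. 270. 251. 325.] collar [134. 312. 271. 396.]
(0.5048, 0.0211) capbot [144. 214. 268. 283.] bezel [157. 269. 251. 324.] collar [134. 310. 271. 394.]
```

Request:
{"api": "servo_tool", "payload": {"motion": [[[-0.013,-0.016,0.15,0,0,0],[0,0,0.15,0,0,0],[0,0,0.1,0,0,0],[0,0,0,0,0,0],[0,0,0,0,0,0]]]}}

```text
t: 17.77
ee_pos: [0.5045, 0.0221, 0.1565]
tcp_rot: [0.989, -0.15, 0.0, 0.0]
contact_force: [0.7, 0.0, -0.1]
opening: 0.021
grasp_force: 30.0
```

```bash
python3 -c "
from h import *
tq()"
```

```text
t 17.775 yaw -0.3004 pos [0.5045 0.0221 0.1565] F [ 0.7  0.  -0.1] T [ 0.055 -0.013 -0.   ] open 0.021 grip 30.0 q7 -1.822 e7 0.0 tilt 0.0
```

Request:
{"api": "servo_tool", "payload": {"motion": [[[-0.008,0.015,0.05,0,0,0],[0,0,0.05,0,0,0],[0,0,0.04,0,0,0],[0,0,0.04,0,0,0],[0,0,0,0,0,0]]]}}

```text
t: 18.4
ee_pos: [0.5035, 0.0215, 0.1455]
tcp_rot: [0.989, -0.15, -0.0, 0.0]
contact_force: [0.2, -0.0, -0.3]
opening: 0.0211
grasp_force: 30.0
```

```bash
python3 -c "
from h import *
tq()"
```

```text
t 18.4 yaw -0.3004 pos [0.5035 0.0215 0.1455] F [ 0.2 -0.  -0.3] T [ 0.08  -0.    -0.054] open 0.0211 grip 30.0 q7 -1.817 e7 0.0 tilt 0.0
```

The rim is 5 mm over the bezel with no force, so it has engaged cleanly. I'll go down to the seat.

Request:
{"api": "servo_tool", "payload": {"motion": [[[0,0,0.04,0,0,0],[0,0,0.04,0,0,0],[0,0,0.03,0,0,0],[0,0,0.02,0,0,0],[0,0,0,0,0,0]]]}}

```text
t: 19.02
ee_pos: [0.5036, 0.0215, 0.1378]
tcp_rot: [0.989, -0.15, -0.0, 0.0]
contact_force: [-0.2, 0.6, -0.5]
opening: 0.0213
grasp_force: 30.0
```

Request:
{"api": "servo_tool", "payload": {"motion": [[[0,0,0.015,0,0,0],[0,0,0,0,0,0]]]}}

```text
t: 19.27
ee_pos: [0.5036, 0.0215, 0.137]
tcp_rot: [0.989, -0.15, 0.0, 0.0]
contact_force: [-0.7, 0.4, -0.8]
opening: 0.0211
grasp_force: 30.0
```

```bash
python3 -c "
from h import *
tq()"
```

```text
t 19.275 yaw -0.3004 pos [0.5036 0.0215 0.137 ] F [-0.7  0.4 -0.8] T [0.101 0.074 0.029] open 0.0211 grip 30.0 q7 -1.815 e7 0.0 tilt 0.0
```

Request:
{"api": "servo_tool", "payload": {"motion": [[[0,0,0.012,0,0,0],[0,0,0,0,0,0]]]}}

```text
t: 19.52
ee_pos: [0.5037, 0.0215, 0.1365]
tcp_rot: [0.989, -0.15, 0.0, -0.0]
contact_force: [-1.3, 0.3, 2.6]
opening: 0.0211
grasp_force: 30.0
```

Request:
{"api": "servo_tool", "payload": {"motion": [[[0,0,0.012,0,0,0],[0,0,0,0,0,0]]]}}

```text
t: 19.77
ee_pos: [0.5037, 0.0215, 0.1364]
tcp_rot: [0.989, -0.15, 0.0, -0.0]
contact_force: [-2.5, 0.2, 9.0]
opening: 0.0215
grasp_force: 30.0
```

It seated at z = 0.1364 with 9 N, as predicted. I'll release and lift clear.

Request:
{"api": "servo_tool", "payload": {"motion": [[[0,0,-0.008,0,0,0],[0,0,0,0,0,0],[0,0,0,0,0,0],[0,0,0,0,0,0],[0,0,0,0,0,0],[0,0,0,0,0,0]]], "jaw": 1}}

```text
t: 20.52
ee_pos: [0.5036, 0.0215, 0.136]
tcp_rot: [0.989, -0.15, -0.0, 0.0]
contact_force: [-0.0, 0.2, 0.2]
opening: 0.0788
grasp_force: 0.0
```

Request:
{"api": "servo_tool", "payload": {"motion": [[[0,0,-0.2,0,0,0],[0,0,-0.5,0,0,0],[0,0,-0.8,0,0,0],[0,0,-0.5,0,0,0],[0,0,0,0,0,0],[0,0,0,0,0,0]]]}}

```text
t: 21.28
ee_pos: [0.503, 0.0215, 0.2558]
tcp_rot: [0.989, -0.15, -0.0, 0.0]
contact_force: [0.3, -0.3, -0.1]
opening: 0.0879
grasp_force: 0.0
```

```bash
python3 - <<'E'
from h import *
tq(); out=[]
for n in('scene','wrist'):
    s=snap(n,n+'5.png'); p=proj(s,[.505,.021,.12]);u0,v0=int(p[0])-50,max(0,int(p[1])-75); print(n,u0,v0)
    i=cv2.imread('pics/'+n+'5.png'); out.append(cv2.convertScaleAbs(cv2.resize(i[v0:v0+150,u0:u0+100],(400,600),interpolation=cv2.INTER_CUBIC),alpha=1.5,beta=15))
cv2.imwrite('pics/c5.png',np.hstack(out))
W=s;print([np.round(proj(W,[.5048,.0211,z]),1) for z in(.1613,.1333)])
E
```

```text
t 21.275 yaw -0.3002 pos [0.503  0.0215 0.2558] F [ 0.3 -0.3 -0.1] T [ 0.06  -0.017 -0.054] open 0.0879 grip 0.0 q7 -1.854 e7 -0.0 tilt 0.001
scene 300 124
wrist 262 111
[array([311.9, 198. ]), array([312. , 189.8])]
```

View pics/c5.png

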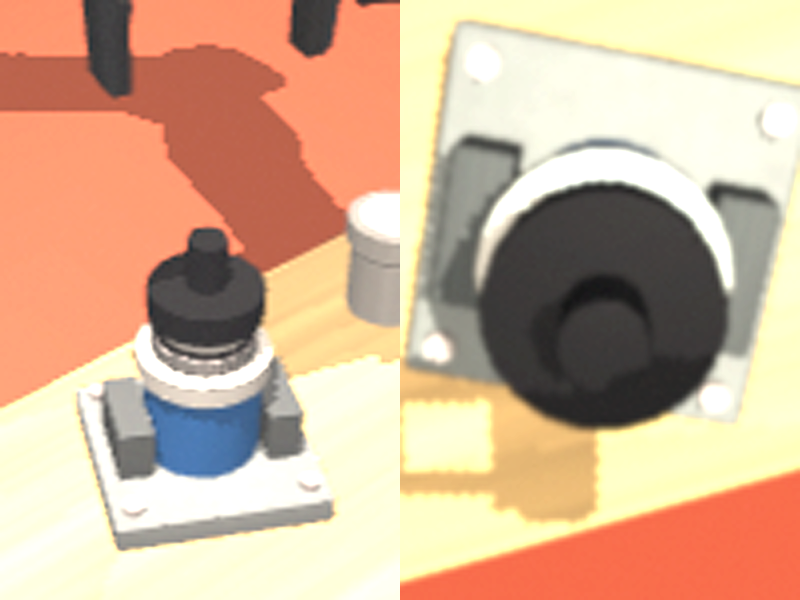

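The cap sits level over the bezel, with its roof centre at scene crop (206,290) and the knob top at wrist crop (604,343). The fingers are clear of it, so I'm handing in.

```bash
python3 -c "
from h import *
print(workorder.close_job())"
```

```text
the job is handed in; nothing more can be done
None
```

The job is handed in, with no verdict returned: by the torque readings the ring is about 0.085 rad past its bite, and in the last pictures the cap sits level over the bezel with the gripper clear, at 21.3 s of the 64 s limit.

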